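# Reset the sound breaker, scrap the soft one

## Task

Two identical tripped breakers stand on the workshop bench, one sound and one worn out. Press their buttons gently from above to find the one that snaps over and stays in, and leave that one snapped in and standing where it is; put the other, whose button stays soft and springs back, in the red scrap tray and let go of it.

Things in the scene. Friction and masses are not known exactly. Their poses are not given: they have to be found in the camera images.
- mid_a (a point): breaker_a: one of two alike breakers: black box 56 mm long (x), 36 wide (y), 45 high, 0.17 kg, loose on the bench, a brass terminal on each short end. Mid-top is a round button 24 mm across, white cap on red shank, standing up 12 mm (top 57 mm above the bench). Point: centre of the box, half-way up, 22.5 mm above its underside and 34.5 below the raised button's top; z up. Grip it across the 36 mm.
- mid_b (a point): breaker_b: one of two alike breakers: black box 56 mm long (x), 36 wide (y), 45 high, 0.17 kg, loose on the bench, a brass terminal on each short end. Mid-top is a round button 24 mm across, white cap on red shank, standing up 12 mm (top 57 mm above the bench). Point: centre of the box, half-way up, 22.5 mm above its underside and 34.5 below the raised button's top; z up. Grip it across the 36 mm.
- button_a (a joint): button travel of breaker_a, m: 0 up, 0.007 fully in. Sound breaker: resists up to about 4 N, snaps over past 0.0045 and stays in at 0.007, then 5 mm proud of the box, red shank mostly hidden. Worn breaker: soft, 1 to 2.5 N all the way, no snap, springs back to 0 when let go. Only pressing fully in (5 to 10 N is enough) tells which is sound.
- button_b (a joint): button travel of breaker_b, m: 0 up, 0.007 fully in. Sound breaker: resists up to about 4 N, snaps over past 0.0045 and stays in at 0.007, then 5 mm proud of the box, red shank mostly hidden. Worn breaker: soft, 1 to 2.5 N all the way, no snap, springs back to 0 when let go. Only pressing fully in (5 to 10 N is enough) tells which is sound.
- scrap_tray: open red plastic tray fixed to the bench, 180 mm (its x) by 170 mm (its y), 35 mm high, walls and floor about 4 mm thick; origin at the centre of its underside, on the bench
Not all that is in view belongs to the job. What is shaped like the part that bears mid_b but blue, orange or purple is not meant.

How it is judged:
On the way:
1. one breaker's button has snapped in and stays in untouched (pressed more than 5.5 mm), the breaker within 30 mm of where it stood (((value of joint button_a above 0.0055 m and contact force between the fingers and breaker_a below 0.05 N and distance of mid_a from where it was at the start of the episode below 0.03 m) or (value of joint button_b above 0.0055 m and contact force between the fingers and breaker_b below 0.05 N and distance of mid_b from where it was at the start of the episode below 0.03 m))), for 0.3 s.
At the end, for the whole second after the job is handed in: the sound breaker stands upright (within 10 degrees) within 30 mm of where it was at the start with its button snapped in (more than 5.5 mm); the other, soft breaker lies or stands at rest in the red tray: its centre between the tray's walls and less than 45 mm above the bench (((value of joint button_a above 0.0055 m and distance of mid_a from where it was at the start of the episode below 0.03 m and angle between mid_a's own z axis and vertical below 0.17 rad and x of mid_b in the frame of scrap_tray between -0.082 and 0.082 m and y of mid_b in the frame of scrap_tray between -0.077 and 0.077 m and height (world z) of mid_b between 0 and 0.045 m and linear speed of breaker_b below 0.02 m/s) or (value of joint button_b above 0.0055 m and distance of mid_b from where it was at the start of the episode below 0.03 m and angle between mid_b's own z axis and vertical below 0.17 rad and x of mid_a in the frame of scrap_tray between -0.082 and 0.082 m and y of mid_a in the frame of scrap_tray between -0.077 and 0.077 m and height (world z) of mid_a between 0 and 0.045 m and linear speed of breaker_a below 0.02 m/s))); the robot touches nothing.
It fails at once if a button is pressed with more than 40 N (contact force between any of the arm, the fingers and button_a above 40 N or contact force between any of the arm, the fingers and button_b above 40 N).
It also fails if it takes over 58 s, if anything falls off the work surface, if the arm or the gripper's body presses on something with over 40 N, if the wrist force passes 120 N, or if a joint passes its speed limit or range.

## Robot

A 6-joint arm with a two-finger parallel gripper is mounted at the origin on the work surface. World frame = base frame: x ahead of the robot, y to its left, z up, the work surface at z = 0. Lengths are in m, angles in rad, forces in N, time in s.
With the tool pointing down it reaches from about 0.3 to 0.775 m from the base axis. Payload 14.6 kg.
Tool frame: the origin (TCP) lies at the very end of the fingers, on their centre line; the grasp point (between the pads) lies 19 mm behind it; z points along the fingers, y is the line along which they close (so a half turn about z gives the same grasp; the last joint's range is limited). The gripper opens to 94 mm and grips with 3 to 60 N. Pads are 16 mm wide; open, the fingers measure 119 mm over their backs; the gripper's body (75 mm by 177 mm) begins 78 mm behind the grasp point.
Start: joints at [-1.408, 0.3, 1.521, -0, 1.321, -0.067], TCP at [0.125, -0.536, 0.205] pointing down, gripper open.
Joint ranges: [-3.03, 3.03], [-0.79, 2.21], [0.23, 2.52], [-1.04, 4.18], [0, 3.07], [-2.55, 2.55]. Speed limits (rad/s): [2.22, 2.22, 2.57, 3.14, 3.14, 3.14].

## Interface

Orientations are given as [roll, pitch, yaw] about the fixed x, y, z axes, in that order (R = Rz(yaw) Ry(pitch) Rx(roll)).
In Python, from station import ctrl gives the robot as it stands.
- The arm moves only by the tool move_arm, never from a script. Its argument "targets" is a list of rows, each a list of 6 numbers: the shift along the tool's x, y, z in units of 1000 mm (1.0 is 1000 mm), then the turn, a rotation vector about the tool's x, y, z in units of 30 degrees (1.0 is 30 degrees). In form: [[tx, ty, tz, ax, ay, az], ...]. A call has exactly 5 rows; each row is the pose to reach, as a shift and turn from the pose commanded when the call began, along the tool's axes at that moment; what a row does not reach only later rows make up. A row lasts 1/12 s, in which the tool goes at most 41.7 mm and 7.16 degrees, less where a joint would pass 70% of its speed; a pose out of reach is approached as far as the arm can. A call with a number of a shift or a turn outside -1 to 1 is refused whole. A call with a gripper value outside its range is refused whole. "fingers" is the opening, from -1 (shut) to 1 (fully open), set as the call begins (left out, the last holds). The fingers move at their own pace and stop on an object; "grip_force" is the grip in N (left out, the last holds). Time passes only in rows, so rows that repeat a pose let the fingers close, or fill a call up. It gives the time, the measured TCP pose, the force and the opening at its end, in the units of the state.
- ctrl.get_obs(): the state, without advancing time (a new reading comes with each control period).
- ctrl.camera(name): name is "scene" or "top" or "wrist"; returns the picture (420x560x3 uint8, red, green, blue); there is no depth.
- ctrl.camera_info(name): a dict with "fx", "fy", "cx", "cy" (pixels), "rvec" (rotation vector, rad) and "tvec" (3), from world to camera coordinates, as OpenCV has them. Camera axes: x right, y down, z forward; pixel columns grow to the right and rows downward; lengths in m; the calibration is good to about 2 mm. A picture is of the moment at which its call begins: read the wrist's pose just before it. camera_info takes no time and is no camera call; for the wrist camera it gives the pose at the moment of the call.
- ctrl.hand_in(): hands the job in, once; it reports no verdict.
The state is a dict: "time_s": time; "qpos": joint angles; "joint_vel": joint speeds; "tau": joint torques, N m; "ee_pos": TCP position; "eef_rot": TCP orientation; "force": force on the tool from outside, world axes, zero at the start; "moment": the same for the moment, N m; "grip_width": finger opening in m.
Only numpy, scipy, OpenCV 4.12 (cv2) and the standard library are available. Lean on these libraries where they do the work, as an engineer would, in place of code of your own. Each camera call takes 0.05 s, during which the arm holds its last target. There are 200 camera calls.

## Working session

There is one attempt and no reset: what is moved stays moved. The work goes in short steps, Python scripts to look and compute and a tool call to move; the robot and the scene stay as the last step left them, time stands still between calls to the robot, and variables do not carry over. Pictures are saved under pics/ and viewed, on a budget of 10 in all, crops included, one or two more only if the job needs it, and the job is handed in when it is done.

Besides the shell and the picture viewer there is one more tool, called after ">>>" as name(argument=value, ...) on one line, values as JSON. move_arm: Moves the arm, as the interface text tells. Shifts and turns lie within -1 to 1; 1 stands for 1000 mm of shift or 30 degrees of turn. Its arguments: {"type":"object","properties":{"targets":{"type":"array"},"fingers":{"type":"number"},"grip_force":{"type":"number"}},"required":["targets"]}

```bash
mkdir -p pics; ls
python3 - <<'E'
from station import ctrl
import cv2,numpy as np
o=ctrl.get_obs();print({k:np.round(v,4) for k,v in o.items()})
a=ctrl.camera("top");b=ctrl.camera("scene")
cv2.imwrite("pics/top0.png",a[:,:,::-1]);cv2.imwrite("pics/scene0.png",b[:,:,::-1])
for n in("top","scene","wrist"):print(n,ctrl.camera_info(n))
E
```

```text
pics
{'time_s': np.float64(0.0), 'qpos': array([-1.4076,  0.3005,  1.5216, -0.    ,  1.3207, -0.0666]), 'joint_vel': array([ 0.001 ,  0.0006, -0.0004, -0.0022,  0.0015, -0.    ]), 'tau': array([-8.00000e-04, -5.31811e+01, -3.52734e+01,  7.08000e-02,
        2.44000e-02, -1.00000e-04]), 'ee_pos': array([ 0.1252, -0.5353,  0.2049]), 'eef_rot': array([-3.1404e+00, -1.0000e-04,  2.2980e-01]), 'force': array([0.3415, 0.6009, 0.4469]), 'moment': array([-0.0246,  0.0026, -0.0237]), 'grip_width': np.float64(0.0939)}
top {'fx': 517.3212775027104, 'fy': 517.3212775027104, 'cx': 283.91974767092745, 'cy': 211.8015635896751, 'rvec': array([ 2.13441081, -2.13826109,  0.15915482]), 'tvec': array([-0.03190986,  0.52861022,  1.23374008])}
scene {'fx': 389.3625914059363, 'fy': 389.3625914059363, 'cx': 280.2534451888249, 'cy': 211.17913705712675, 'rvec': array([ 1.92305135,  1.52034556, -0.62272312]), 'tvec': array([-0.0806968 , -0.32761245,  1.25720621])}
wrist {'fx': 303.8340430606337, 'fy': 303.8340430606337, 'cx': 282.4188601746565, 'cy': 209.85326381190708, 'rvec': array([-2.2947033 ,  1.81875242,  0.24169399]), 'tvec': array([-0.54864406, -0.02586035,  0.39039795])}
```

View pics/top0.png

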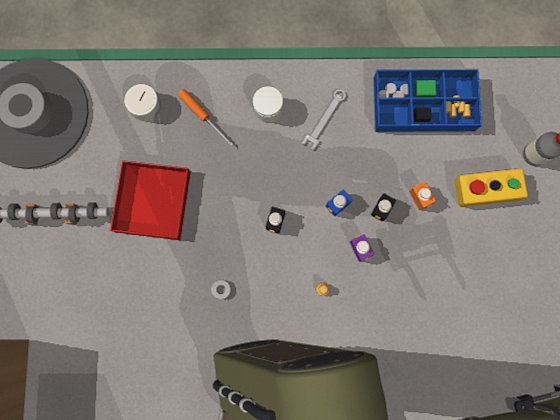

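View pics/scene0.png

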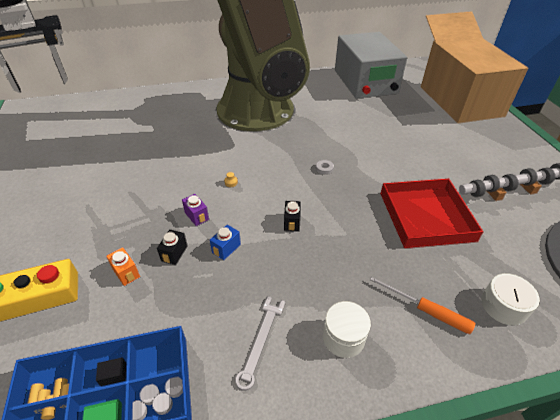

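The top view shows five breaker shapes: black at (275,220) and (384,207), blue (340,203), orange (423,195) and purple (363,248). The two black ones fit the description. The red tray is at about (151,200). Next I'll measure them and confirm in a crop.

```bash
cat > h.py <<'E'
import numpy as np,cv2
from station import ctrl
def back(info,uv,z):
    R=cv2.Rodrigues(info["rvec"])[0];t=info["tvec"]
    d=R.T@np.array([(uv[0]-info["cx"])/info["fx"],(uv[1]-info["cy"])/info["fy"],1]);c=-R.T@t
    return c+d*(z-c[2])/d[2]
def proj(info,P):
    K=np.array([[info["fx"],0,info["cx"]],[0,info["fy"],info["cy"]],[0,0,1]])
    return cv2.projectPoints(np.float64(P).reshape(-1,1,3),info["rvec"],info["tvec"],K,None)[0][:,0]
def box(info,c,yaw):
    R=np.array([[np.cos(yaw),-np.sin(yaw)],[np.sin(yaw),np.cos(yaw)]])
    return proj(info,[[*(R@[sx*.028,sy*.018]+c),.045] for sx,sy in((1,1),(-1,1),(-1,-1),(1,-1))])
E
python3 - <<'E'
from h import *
a=cv2.imread("pics/top0.png");I=ctrl.camera_info("top")
c=-cv2.Rodrigues(I["rvec"])[0].T@I["tvec"];print("cam",c)
im=cv2.resize(a[170:270,240:440],None,fx=4,fy=4,interpolation=cv2.INTER_CUBIC)
g=a.min(axis=2)
for u,v in((275,218),(384,205)):
    s=np.zeros_like(g);s[v-9:v+10,u-9:u+10]=1
    ys,xs=np.nonzero((g>170)&(s>0));p=(xs.mean(),ys.mean());P=back(I,p,.057)
    mx=a.max(axis=2);s=np.zeros_like(g);s[v-17:v+20,u-15:u+18]=1
    m=((mx<48)&(s>0)).astype(np.uint8)
    n,l,st,_=cv2.connectedComponentsWithStats(m);k=1+st[1:,4].argmax();yy,xx=np.nonzero(l==k)
    # fit yaw: box top face iou, with center fixed at cap
    best=[]
    for y in np.radians(np.arange(-90,90,2)):
        R=np.array([[np.cos(y),-np.sin(y)],[np.sin(y),np.cos(y)]])
        pts=[[*(R@[sx*.028,sy*.018]+P[:2]),z] for sx in(1,-1) for sy in(1,-1) for z in(0,.045)]
        h=cv2.convexHull(proj(I,pts).astype(np.float32));q=np.zeros_like(g);cv2.fillConvexPoly(q,np.round(h).astype(int),1)
        mm=((mx<48)|(g>150)&(s>0))
        best.append(((q*(mx<48)).sum()/q.sum(),np.degrees(y)))
    best.sort(reverse=True);print(p,len(xs),P,st[k],best[:5])
    b=box(I,P[:2],np.radians(best[0][1]));cv2.polylines(im,[np.int32((b-[240,170])*4+2)],True,(0,255,0),1)
cv2.imwrite("pics/crop1.png",im)
hsv=cv2.cvtColor(a,cv2.COLOR_BGR2HSV);m=((hsv[...,1]>150)&((hsv[...,0]<6)|(hsv[...,0]>174))).astype(np.uint8);m[:,220:]=0
cs=max(cv2.findContours(m,0,2)[0],key=cv2.contourArea);r=cv2.minAreaRect(cs);print(r)
for q in cv2.boxPoints(r):print(q,back(I,q,.035))
E
```

```text
cam [ 0.32977696 -0.04263142  1.30076566]
(np.float64(273.9111111111111), np.float64(218.36666666666667)) 90 [ 0.50998939 -0.00864748  0.057     ] [266 207  19  26 170] [(np.float64(0.4117647058823529), np.float64(-22.0)), (np.float64(0.41119221411192214), np.float64(-16.0)), (np.float64(0.40302267002518893), np.float64(-24.000000000000004)), (np.float64(0.4028776978417266), np.float64(-20.0)), (np.float64(0.39906103286384975), np.float64(-18.0))]
(np.float64(384.2261904761905), np.float64(205.08333333333334)) 84 [ 0.54204697 -0.27728387  0.057     ] [371 194  25  27 191] [(np.float64(0.4325581395348837), np.float64(-29.999999999999996)), (np.float64(0.4308755760368664), np.float64(-32.0)), (np.float64(0.42953020134228187), np.float64(-28.0)), (np.float64(0.42032332563510394), np.float64(-38.0)), (np.float64(0.4155251141552511), np.float64(-34.0))]
((149.9154052734375, 199.67694091796875), (71.94014739990234, 72.06417846679688), 7.125016689300537)
[109.75386 230.96925] [0.48267871 0.39733644 0.035     ]
[118.69234 159.46156] [0.66430109 0.38406001 0.035     ]
[190.07695 168.38463] [0.64062939 0.20299276 0.035     ]
[181.13847 239.89232] [0.46020765 0.22011613 0.035     ]
```

View pics/crop1.png

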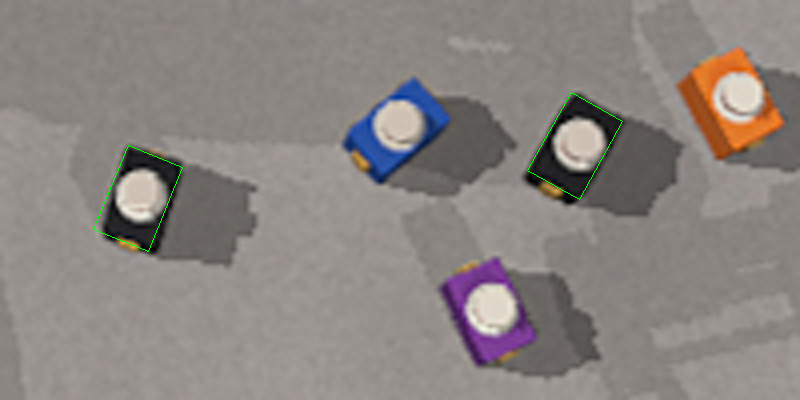

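```bash
cat >> h.py <<'E'
from scipy.spatial.transform import Rotation as Ro
def rel(p,yaw):
    o=ctrl.get_obs();R=Ro.from_euler("xyz",o["eef_rot"]);T=Ro.from_euler("xyz",[np.pi,0,np.radians(yaw)])
    d=R.inv().apply(np.array(p)-o["ee_pos"]);r=(R.inv()*T).as_rotvec(degrees=True)/30
    print("t",round(o["time_s"],2),"pos",o["ee_pos"].round(4),"rpy",np.degrees(o["eef_rot"]).round(1),"F",o["force"].round(2),"row",d.round(4),r.round(3))
E
python3 - <<'E'
from h import *
rel([.542,-.277,.18],-30)
i=ctrl.camera_info("wrist");o=ctrl.get_obs();R=cv2.Rodrigues(i["rvec"])[0]
T=Ro.from_euler("xyz",o["eef_rot"]);print(T.inv().apply(-R.T@i["tvec"]-o["ee_pos"]),T.inv().apply(R[2]))
E
```

```text
t 0.1 pos [ 0.1253 -0.5353  0.205 ] rpy [-179.9   -0.    13.2] F [ 0.58 -0.57 -0.4 ] row [ 0.4646 -0.1566  0.0252] [-2.000e-03  1.000e-03  1.439e+00]
[ 0.07618055 -0.00054926 -0.17772007] [-2.58802275e-01 -9.04426467e-04  9.65929896e-01]
```

>>> move_arm(targets=[[0.031,-0.0105,0.002,0,0,0],[0.062,-0.021,0.004,0,0,0],[0.093,-0.0315,0.006,0,0,0],[0.124,-0.042,0.008,0,0,0],[0.155,-0.052,0.01,0,0,0]], fingers=-1)

```text
time_s: 0.52
ee_pos: [0.2654, -0.4484, 0.1951]
eef_rot: [-3.141, 0.0, 0.23]
force: [0.2, -1.0, -0.0]
grip_width: 0.0643
```

>>> move_arm(targets=[[0.031,-0.0105,0.002,0,0,0.1],[0.062,-0.021,0.004,0,0,0.2],[0.093,-0.0315,0.006,0,0,0.3],[0.124,-0.042,0.008,0,0,0.4],[0.155,-0.052,0.01,0,0,0.5]])

```text
time_s: 0.93
ee_pos: [0.4046, -0.3624, 0.1852]
eef_rot: [-3.141, 0.0, -0.035]
force: [0.3, 0.3, -0.5]
grip_width: 0.0308
```

```bash
python3 -c "
from h import *
rel([.542,-.277,.18],-30)"
```

```text
t 0.93 pos [ 0.4046 -0.3624  0.1852] rpy [-180.    0.   -2.] F [ 0.27  0.27 -0.49] row [ 0.1344 -0.0901  0.0051] [-0.     0.001  0.934]
```

>>> move_arm(targets=[[0.027,-0.018,0.001,0,0,0.19],[0.054,-0.036,0.002,0,0,0.38],[0.081,-0.054,0.003,0,0,0.57],[0.108,-0.072,0.004,0,0,0.76],[0.1345,-0.09,0.005,0,0,0.93]])

```text
time_s: 1.35
ee_pos: [0.5419, -0.2768, 0.18]
eef_rot: [-3.142, 0.001, -0.524]
force: [-1.0, -0.1, 0.6]
grip_width: 0.0005
```

>>> move_arm(targets=[[0,0,0,0,0,0],[0,0,0,0,0,0],[0,0,0,0,0,0],[0,0,0,0,0,0],[0,0,0,0,0,0]])

```text
time_s: 1.77
ee_pos: [0.54, -0.2788, 0.1806]
eef_rot: [3.142, -0.0, -0.52]
force: [-0.7, 0.4, -0.6]
grip_width: 0.0006
```

```bash
cat >> h.py <<'E'
def look(name,P,yaw,f):
    i=ctrl.camera_info(name);a=ctrl.camera(name)[:,:,::-1].copy()
    np.save("pics/"+f+".npy",a);b=a.copy()
    cv2.polylines(b,[np.int32(box(i,P,np.radians(yaw)))],True,(0,255,0),1)
    for z in(.045,.057):cv2.circle(b,tuple(int(x) for x in proj(i,[[*P,z]])[0].round()),2,(0,0,255) if z==.057 else (255,0,0),-1)
    cv2.imwrite("pics/"+f+".png",b);return i,a
def cap(i,a,P,z,win=28):
    u,v=proj(i,[[*P,z]])[0];g=a.min(axis=2)>150;m=np.zeros(g.shape,np.uint8);u,v=int(u),int(v)
    m[max(v-win,0):v+win,max(u-win,0):u+win]=g[max(v-win,0):v+win,max(u-win,0):u+win]
    n,l,st,c=cv2.connectedComponentsWithStats(m)
    if n<2:return print("no cap")
    k=1+st[1:,4].argmax();print("cap",c[k],st[k],"->",back(i,c[k],z))
E
python3 - <<'E'
from h import *
P=[.542,-.277]
rel([*P,.12],-30)
i,a=look("wrist",P,-30,"w1");cap(i,a,P,.057)
E
```

```text
t 1.77 pos [ 0.54   -0.2788  0.1806] rpy [180.   -0.  -29.8] F [-0.68  0.44 -0.65] row [ 0.0008 -0.0025  0.0606] [ 0.    -0.     0.008]
cap [271.69135802 210.65052232] [ 253  175   56   56 1053] -> [ 0.54071775 -0.26495084  0.057     ]
```

View pics/w1.png

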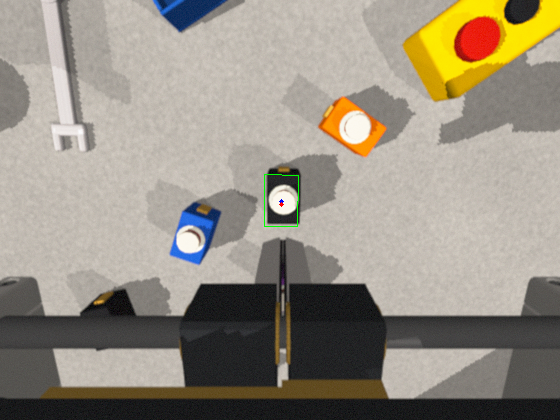

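The wrist view shows black breaker 2 with its cap at (284,200), within 3 px of the prediction, and the yaw fits. Blue, orange and the other black one are clear of it. I'll refine the position.

```bash
sed -i 's/>150;m/>180;m/' h.py
python3 - <<'E'
from h import *
P=[.542,-.277]
i=ctrl.camera_info("wrist");a=np.load("pics/w1.npy");cap(i,a,P,.057,18);print(back(i,(284,200),.057))
rel([*P,.075],-30)
E
```

```text
cap [282.34412266 200.05110733] [269 186  28  28 587] -> [ 0.54509325 -0.27995242  0.057     ]
[ 0.54430298 -0.28144291  0.057     ]
t 1.82 pos [ 0.5401 -0.2787  0.1807] rpy [180.   -0.  -29.8] F [-0.46  0.22  0.11] row [ 0.0007 -0.0024  0.1057] [ 0.    -0.     0.008]
```

>>> move_arm(targets=[[0.001,0,0.03,0,0,0],[0.002,-0.001,0.06,0,0,0],[0.005,-0.0015,0.09,0,0,0],[0.005,-0.0015,0.108,0,0,0],[0.005,-0.0015,0.114,0,0,0]])

```text
time_s: 2.23
ee_pos: [0.5442, -0.279, 0.0633]
eef_rot: [-3.142, 0.004, -0.519]
force: [-0.3, -0.7, -0.8]
grip_width: 0.0006
```

>>> move_arm(targets=[[0,0,0.002,0,0,0],[0,0,0.004,0,0,0],[0,0,0.006,0,0,0],[0,0,0.007,0,0,0],[0,0,0.008,0,0,0]])

```text
time_s: 2.65
ee_pos: [0.5462, -0.2794, 0.0593]
eef_rot: [-3.142, -0.001, -0.519]
force: [0.4, 0.3, 0.1]
grip_width: 0.0006
```

>>> move_arm(targets=[[0,0,0.001,0,0,0],[0,0,0.002,0,0,0],[0,0,0.003,0,0,0],[0,0,0.004,0,0,0],[0,0,0.004,0,0,0]])

```text
time_s: 3.07
ee_pos: [0.546, -0.2793, 0.0545]
eef_rot: [-3.142, -0.0, -0.519]
force: [2.1, -0.7, 2.0]
grip_width: 0.0001
```

>>> move_arm(targets=[[0,0,0.001,0,0,0],[0,0,0.002,0,0,0],[0,0,0.002,0,0,0],[0,0,0.002,0,0,0],[0,0,0.002,0,0,0]])

```text
time_s: 3.48
ee_pos: [0.5459, -0.2792, 0.0525]
eef_rot: [-3.142, -0.0, -0.519]
force: [1.9, -0.9, 1.8]
grip_width: 0.0006
```

>>> move_arm(targets=[[0,0,0.001,0,0,0],[0,0,0.002,0,0,0],[0,0,0.002,0,0,0],[0,0,0.002,0,0,0],[0,0,0.002,0,0,0]])

```text
time_s: 3.9
ee_pos: [0.5459, -0.2792, 0.0505]
eef_rot: [3.142, -0.0, -0.519]
force: [1.6, -0.4, 2.4]
grip_width: 0.0003
```

>>> move_arm(targets=[[0,0,0.001,0,0,0],[0,0,0.001,0,0,0],[0,0,0.0015,0,0,0],[0,0,0.0015,0,0,0],[0,0,0.0015,0,0,0]])

```text
time_s: 4.32
ee_pos: [0.546, -0.2793, 0.05]
eef_rot: [3.142, -0.001, -0.519]
force: [-2.5, 1.0, 12.7]
grip_width: 0.0006
```

>>> move_arm(targets=[[0,0,-0.001,0,0,0],[0,0,-0.002,0,0,0],[0,0,-0.003,0,0,0],[0,0,-0.004,0,0,0],[0,0,-0.004,0,0,0]])

```text
time_s: 4.73
ee_pos: [0.5458, -0.2792, 0.053]
eef_rot: [3.142, 0.0, -0.519]
force: [0.6, -0.5, 2.7]
grip_width: 0.0002
```

>>> move_arm(targets=[[0,0,-0.02,0,0,0],[0,0,-0.05,0,0,0],[0,0,-0.08,0,0,0],[0,0,-0.12,0,0,0],[0,0,-0.127,0,0,0]])

```text
time_s: 5.15
ee_pos: [0.5471, -0.2799, 0.1862]
eef_rot: [3.141, -0.007, -0.519]
force: [0.7, 0.1, 1.3]
grip_width: 0.0006
```

Run:
```python
from h import *
P=[.545,-.280]
i,a=look("wrist",P,-30,"w2");cap(i,a,P,.057,18);cap(i,a,P,.050,18)
s=ctrl.camera("scene")[:,:,::-1];cv2.imwrite("pics/s2.png",cv2.resize(s[180:300,90:330],None,fx=3,fy=3,interpolation=cv2.INTER_CUBIC))
rel([.51,-.009,.18],-20)
```

```text
cap [284.55027422 206.0786106 ] [272 192  27  28 547] -> [ 0.54503078 -0.27975766  0.057     ]
cap [284.55027422 206.0786106 ] [272 192  27  28 547] -> [ 0.54350164 -0.27893786  0.05      ]
t 5.25 pos [ 0.5463 -0.2794  0.1817] rpy [180.   -0.2 -29.7] F [ 0.11  0.01 -0.38] row [-0.1656 -0.2168  0.0012] [ 0.001 -0.006 -0.324]
```

View pics/s2.png

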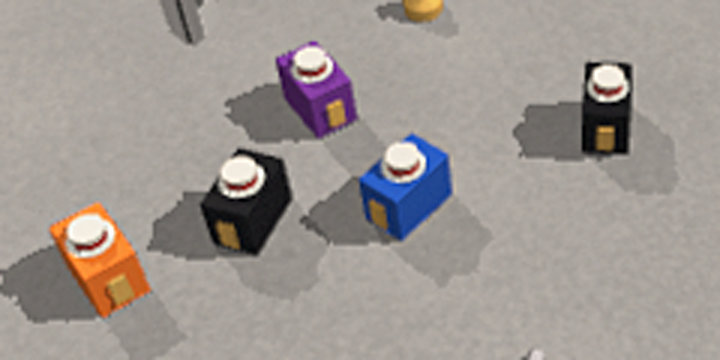

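The crop shows breaker 2 at (240,175) up again with its red shank visible, and its force stayed at about 2 N on the way out, so it looks worn. Breaker 1, at (607,85), is next.

>>> move_arm(targets=[[-0.017,-0.022,0,0,0,0],[-0.033,-0.044,0,0,0,0],[-0.05,-0.066,0,0,0,0],[-0.066,-0.088,0,0,0,0],[-0.083,-0.109,0,0,0,0]])

```text
time_s: 5.67
ee_pos: [0.5267, -0.1418, 0.1776]
eef_rot: [3.141, 0.004, -0.519]
force: [0.8, 0.6, -0.4]
grip_width: 0.0009
```

>>> move_arm(targets=[[-0.017,-0.022,0,0,0,-0.07],[-0.033,-0.044,0,0,0,-0.14],[-0.055,-0.073,0,0,0,-0.2],[-0.083,-0.108,0,0,0,-0.32],[-0.083,-0.108,0,0,0,-0.32]])

```text
time_s: 6.08
ee_pos: [0.5074, -0.0036, 0.1779]
eef_rot: [3.141, 0.004, -0.344]
force: [0.6, -0.6, 0.4]
grip_width: 0.0007
```

Run:
```python
from h import *
P=[.51,-.009]
i,a=look("wrist",P,-20,"w3");cap(i,a,P,.057,18);rel([.51,-.009,.18],-20)
```

```text
cap [287.05145798 196.97598628] [274 183  28  28 583] -> [ 0.51429771 -0.00969584  0.057     ]
t 6.13 pos [ 0.508  -0.0054  0.1781] rpy [180.    0.2 -19.9] F [-0.44  0.22  0.03] row [ 0.0031  0.0027 -0.0019] [0.001 0.006 0.004]
```

View pics/w3.png

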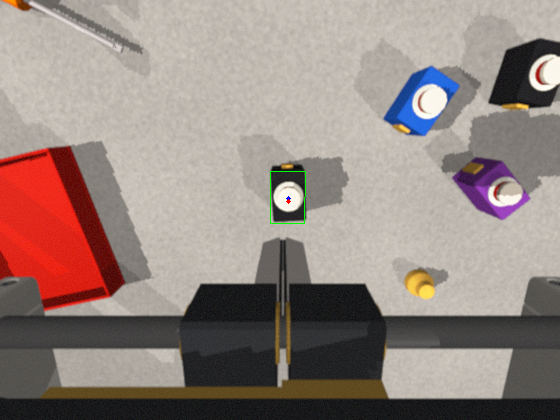

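Black breaker 1 has its cap at (287,197), and the box outline fits. I'll press it there.

>>> move_arm(targets=[[0.003,0.001,0.03,0,0,0],[0.006,0.002,0.06,0,0,0],[0.007,0.002,0.09,0,0,0],[0.007,0.002,0.105,0,0,0],[0.007,0.002,0.11,0,0,0]])

```text
time_s: 6.55
ee_pos: [0.5131, -0.0134, 0.0659]
eef_rot: [3.14, 0.006, -0.353]
force: [0.8, -0.1, -0.2]
grip_width: 0.0002
```

>>> move_arm(targets=[[0,0,0.002,0,0,0],[0,0,0.004,0,0,0],[0,0,0.005,0,0,0],[0,0,0.006,0,0,0],[0,0,0.006,0,0,0]])

```text
time_s: 6.97
ee_pos: [0.5155, -0.0128, 0.0645]
eef_rot: [-3.141, -0.001, -0.351]
force: [1.4, 0.4, 0.6]
grip_width: 0.0007
```

>>> move_arm(targets=[[-0.001,-0.001,0.001,0,0,0],[-0.002,-0.0025,0.003,0,0,0],[-0.002,-0.0025,0.005,0,0,0],[-0.002,-0.0025,0.006,0,0,0],[-0.002,-0.0025,0.006,0,0,0]])

```text
time_s: 7.38
ee_pos: [0.514, -0.0096, 0.0577]
eef_rot: [3.141, 0.0, -0.351]
force: [0.4, 0.3, 0.2]
grip_width: 0.0004
```

>>> move_arm(targets=[[0,0,0.001,0,0,0],[0,0,0.002,0,0,0],[0,0,0.003,0,0,0],[0,0,0.004,0,0,0],[0,0,0.005,0,0,0]])

```text
time_s: 7.8
ee_pos: [0.5142, -0.0097, 0.0528]
eef_rot: [-3.142, -0.0, -0.351]
force: [0.4, -0.1, 0.5]
grip_width: 0.0007
```

>>> move_arm(targets=[[0,0,0.001,0,0,0],[0,0,0.001,0,0,0],[0,0,0.0015,0,0,0],[0,0,0.002,0,0,0],[0,0,0.002,0,0,0]])

```text
time_s: 8.22
ee_pos: [0.5142, -0.0097, 0.0508]
eef_rot: [3.142, 0.0, -0.351]
force: [-0.6, -0.6, -0.1]
grip_width: 0.0006
```

>>> move_arm(targets=[[0,0,0.0005,0,0,0],[0,0,0.001,0,0,0],[0,0,0.0015,0,0,0],[0,0,0.0015,0,0,0],[0,0,0.0015,0,0,0]])

```text
time_s: 8.63
ee_pos: [0.5143, -0.0097, 0.0502]
eef_rot: [-3.141, -0.001, -0.351]
force: [-2.7, -0.4, 9.6]
grip_width: 0.0007
```

Pressed to 9.6 N. Lift off and look.

>>> move_arm(targets=[[0,0,-0.003,0,0,0],[0,0,-0.02,0,0,0],[0,0,-0.05,0,0,0],[0,0,-0.09,0,0,0],[0,0,-0.13,0,0,0]])

```text
time_s: 9.05
ee_pos: [0.5135, -0.0096, 0.1807]
eef_rot: [3.141, 0.002, -0.351]
force: [-0.3, -0.4, -0.0]
grip_width: 0.0007
```

Run:
```python
from h import *
s=ctrl.camera("scene")[:,:,::-1];cv2.imwrite("pics/s3.png",cv2.resize(s[180:300,90:330],None,fx=3,fy=3,interpolation=cv2.INTER_CUBIC))
rel([.545,-.28,.18],-30)
```

```text
t 9.1 pos [ 0.5165 -0.0098  0.1891] rpy [-179.9   -0.6  -20.1] F [2.65 0.44 8.9 ] row [0.1196 0.2439 0.0096] [-0.006 -0.018  0.329]
```

View pics/s3.png

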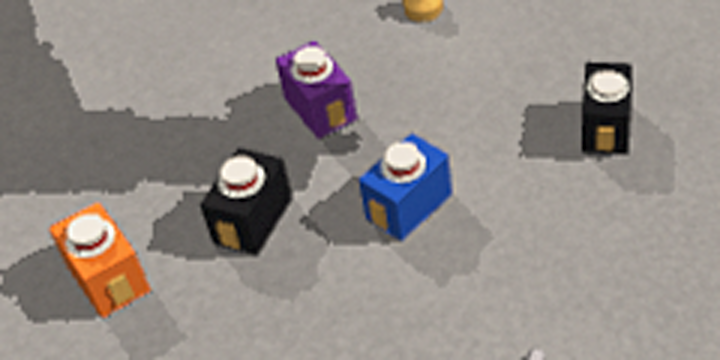

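Breaker 1 at (607,85) stays in with its shank hidden, so it's the sound one. Breaker 2 is the worn one and goes to the tray.

>>> move_arm(targets=[[0.015,0.0305,0,0,0,0],[0.03,0.061,0,0,0,0],[0.045,0.0915,0,0,0,0],[0.06,0.122,0,0,0,0],[0.075,0.1525,0,0,0,0]], fingers=0.38, grip_force=25)

```text
time_s: 9.52
ee_pos: [0.532, -0.1803, 0.1794]
eef_rot: [3.142, -0.0, -0.351]
force: [-0.2, 0.4, 0.4]
grip_width: 0.0304
```

>>> move_arm(targets=[[0.015,0.0305,0,0,0,0.1],[0.03,0.061,0,0,0,0.2],[0.045,0.0915,0,0,0,0.33],[0.045,0.0915,0,0,0,0.33],[0.045,0.0915,0,0,0,0.33]])

```text
time_s: 9.93
ee_pos: [0.5425, -0.2813, 0.1786]
eef_rot: [-3.142, 0.001, -0.526]
force: [-1.2, 1.1, -0.4]
grip_width: 0.063
```

Run:
```python
from h import *
P=[.545,-.28]
rel([*P,.01],-30)
i,a=look("wrist",P,-30,"w4");cap(i,a,P,.057,18)
```

```text
t 9.93 pos [ 0.5425 -0.2813  0.1786] rpy [-180.     0.   -30.1] F [-1.21  1.05 -0.39] row [ 0.0017 -0.0023  0.1686] [-0.     0.002 -0.005]
cap [281.50425894 203.4923339 ] [268 189  28  29 587] -> [ 0.5450813  -0.28013892  0.057     ]
```

View pics/w4.png

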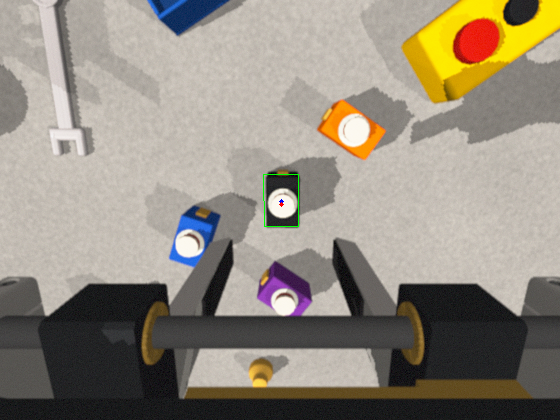

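The outline fits breaker 2 at (282,203), and the fingers clear blue and orange. Descend and grip.

>>> move_arm(targets=[[0.002,-0.002,0.035,0,0,0],[0.002,-0.002,0.07,0,0,0],[0.002,-0.002,0.105,0,0,0],[0.002,-0.002,0.14,0,0,0],[0.002,-0.002,0.155,0,0,0]])

```text
time_s: 10.4
ee_pos: [0.544, -0.2767, 0.0201]
eef_rot: [-3.141, 0.005, -0.522]
force: [-0.2, 0.5, 0.2]
grip_width: 0.0648
```

>>> move_arm(targets=[[0,0,0.004,0,0,0],[0,0,0.008,0,0,0],[0,0,0.012,0,0,0],[0,0,0.012,0,0,0],[0,0,0.012,0,0,0]])

```text
time_s: 10.82
ee_pos: [0.5461, -0.2794, 0.0136]
eef_rot: [3.142, -0.002, -0.524]
force: [0.7, -0.0, -0.2]
grip_width: 0.0647
```

>>> move_arm(targets=[[0,0,0,0,0,0],[0,0,0,0,0,0],[0,0,0,0,0,0],[0,0,0,0,0,0],[0,0,0,0,0,0]], fingers=-1, grip_force=25)

```text
time_s: 11.23
ee_pos: [0.5456, -0.2796, 0.0127]
eef_rot: [3.141, -0.0, -0.524]
force: [-0.1, -0.6, 2.3]
grip_width: 0.0359
```

>>> move_arm(targets=[[0,0,0,0,0,0],[0,0,-0.01,0,0,0],[0,0,-0.03,0,0,0],[0,0,-0.06,0,0,0],[0,0,-0.09,0,0,0]])

```text
time_s: 11.65
ee_pos: [0.5451, -0.2789, 0.1034]
eef_rot: [-3.141, 0.002, -0.524]
force: [1.0, -0.1, -1.4]
grip_width: 0.0358
```

```bash
python3 -c "
from h import *
rel([.562,.301,.2],-7);print(ctrl.get_obs()['grip_width'])"
```

```text
t 11.65 pos [ 0.5451 -0.2789  0.1034] rpy [-1.8e+02  1.0e-01 -3.0e+01] F [ 0.96 -0.12 -1.4 ] row [-0.2758 -0.5105 -0.096 ] [-0.001  0.003 -0.768]
0.035844564673513
```

Gripped at 35.8 mm. Carry it to the tray.

>>> move_arm(targets=[[-0.01,-0.018,-0.01,0,0,0],[-0.022,-0.041,-0.03,0,0,0],[-0.037,-0.069,-0.05,0,0,0],[-0.053,-0.098,-0.06,0,0,0],[-0.069,-0.128,-0.06,0,0,0]])

```text
time_s: 12.07
ee_pos: [0.5505, -0.1329, 0.1656]
eef_rot: [-3.14, -0.004, -0.525]
force: [0.2, -0.1, -1.3]
grip_width: 0.0359
```

>>> move_arm(targets=[[-0.015,-0.028,0,0,0,0],[-0.03,-0.056,0,0,0,0],[-0.045,-0.083,0,0,0,0],[-0.06,-0.111,0,0,0,0],[-0.075,-0.139,0,0,0,0]])

```text
time_s: 12.48
ee_pos: [0.5542, 0.0255, 0.163]
eef_rot: [-3.141, 0.0, -0.524]
force: [1.2, -0.3, -1.7]
grip_width: 0.0358
```

>>> move_arm(targets=[[-0.015,-0.028,0,0,0,0],[-0.03,-0.056,0,0,0,0],[-0.045,-0.083,0,0,0,0],[-0.06,-0.111,0,0,0,0],[-0.075,-0.139,0,0,0,0]])

```text
time_s: 12.9
ee_pos: [0.5588, 0.1834, 0.163]
eef_rot: [-3.141, 0.0, -0.524]
force: [0.5, 0.1, -2.7]
grip_width: 0.0361
```

>>> move_arm(targets=[[-0.015,-0.028,0,0,0,-0.15],[-0.03,-0.056,0,0,0,-0.3],[-0.045,-0.083,0,0,0,-0.45],[-0.053,-0.1,0,0,0,-0.6],[-0.057,-0.106,0,0,0,-0.77]])

```text
time_s: 13.32
ee_pos: [0.5622, 0.3049, 0.1626]
eef_rot: [-3.141, 0.0, -0.115]
force: [0.0, -1.0, -1.6]
grip_width: 0.0358
```

Run:
```python
from h import *
P=[.563,.304]
a=ctrl.camera("top")[:,:,::-1];cv2.imwrite("pics/t4.png",cv2.resize(a[100:300,60:300],None,fx=3,fy=3))
print(ctrl.get_obs()['grip_width']);rel([*P,.02],-7)
```

```text
0.03620106970546315
t 13.37 pos [0.5621 0.3048 0.1625] rpy [-180.     0.    -6.2] F [-1.3   0.29 -2.05] row [0.0011 0.0008 0.1425] [-0.001  0.001  0.028]
```

View pics/t4.png

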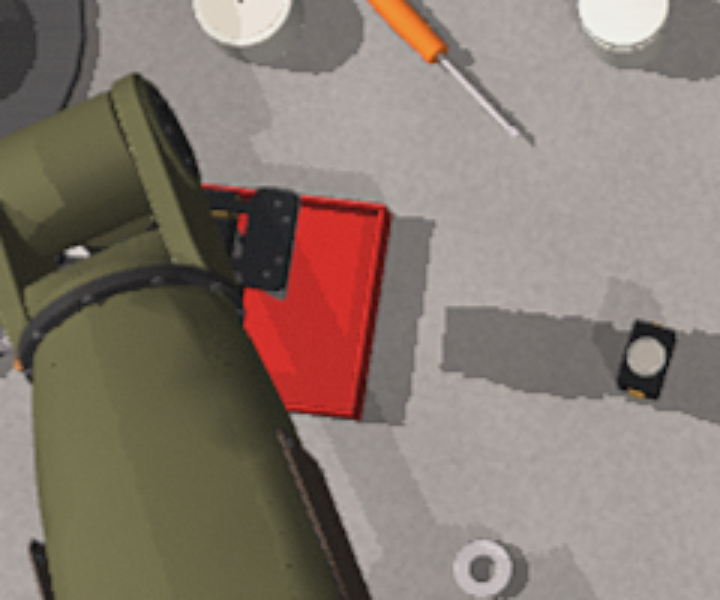

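The gripper is over the tray, around (270,240) in the crop, and breaker 1 still stands at (645,357). Lower and release.

>>> move_arm(targets=[[0,0,0.03,0,0,0],[0,0,0.06,0,0,0],[0,0,0.09,0,0,0],[0,0,0.115,0,0,0],[0,0,0.125,0,0,0]])

```text
time_s: 13.78
ee_pos: [0.5613, 0.3008, 0.0341]
eef_rot: [3.139, 0.004, -0.123]
force: [-0.1, 0.4, -2.4]
grip_width: 0.0356
```

>>> move_arm(targets=[[0,0,0.005,0,0,0],[0,0,0.01,0,0,0],[0,0,0.014,0,0,0],[0,0,0.016,0,0,0],[0,0,0.017,0,0,0]])

```text
time_s: 14.2
ee_pos: [0.5633, 0.3022, 0.0212]
eef_rot: [-3.141, -0.001, -0.121]
force: [0.5, 0.6, -2.8]
grip_width: 0.036
```

>>> move_arm(targets=[[0,0,0.001,0,0,0],[0,0,0.002,0,0,0],[0,0,0.003,0,0,0],[0,0,0.0035,0,0,0],[0,0,0.0035,0,0,0]])

```text
time_s: 14.62
ee_pos: [0.5629, 0.3021, 0.0169]
eef_rot: [3.142, 0.0, -0.121]
force: [-0.3, 0.5, -2.0]
grip_width: 0.0358
```

>>> move_arm(targets=[[0,0,0,0,0,0],[0,0,0,0,0,0],[0,0,0,0,0,0],[0,0,0,0,0,0],[0,0,0,0,0,0]], fingers=0.3)

```text
time_s: 15.03
ee_pos: [0.563, 0.3021, 0.0171]
eef_rot: [-3.141, -0.0, -0.121]
force: [0.8, -0.0, 0.2]
grip_width: 0.0604
```

>>> move_arm(targets=[[0,0,-0.01,0,0,0],[0,0,-0.03,0,0,0],[0,0,-0.06,0,0,0],[0,0,-0.1,0,0,0],[0,0,-0.14,0,0,0]])

```text
time_s: 15.45
ee_pos: [0.5624, 0.3018, 0.1589]
eef_rot: [3.141, 0.001, -0.121]
force: [0.5, 0.5, 0.6]
grip_width: 0.0613
```

>>> move_arm(targets=[[0,0,-0.03,0,0,0],[0,0,-0.05,0,0,0],[0,0,-0.06,0,0,0],[0,0,-0.06,0,0,0],[0,0,-0.06,0,0,0]])

```text
time_s: 15.87
ee_pos: [0.5627, 0.302, 0.2162]
eef_rot: [3.141, 0.001, -0.121]
force: [0.1, -0.2, -0.4]
grip_width: 0.0611
```

Run:
```python
from h import *
rel([.563,.304,.2],-7)
s=ctrl.camera("scene")[:,:,::-1];cv2.imwrite("pics/s5.png",cv2.resize(s[140:280,240:500],None,fx=3,fy=3,interpolation=cv2.INTER_CUBIC))
```

```text
t 15.87 pos [0.5627 0.302  0.2162] rpy [180.    0.   -6.9] F [ 0.05 -0.22 -0.37] row [ 0.0001 -0.0021  0.0162] [0.001 0.001 0.002]
```

View pics/s5.png

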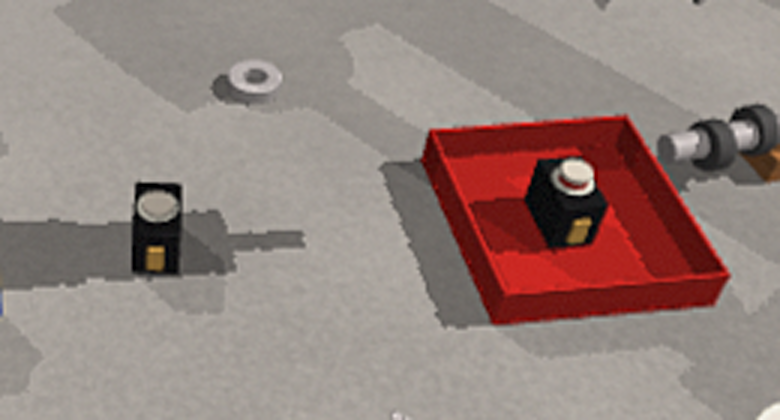

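The worn breaker stands in the tray at (567,205) with its red shank showing. The sound one is still pressed in at (158,228), and the arm is clear. Handing in.

```bash
python3 -c "
from station import ctrl
print(ctrl.hand_in())"
```

```text
the job is handed in; nothing more can be done
None
```

The worn breaker is in the red tray and released. The sound one is snapped in where it stood, and the job was handed in at about 16 s of the 58 s.

- **Worn breaker:** the black one at about (0.545, −0.280) stayed at about 2 N until its end stop. It sprang back with the red shank showing, and it now stands upright near the tray's middle.
- **Sound breaker:** the black one at about (0.514, −0.010) was pressed to 9.6 N. Its button stayed in with the shank hidden.
- **Forces:** the highest button force I read was 12.7 N, against the 40 N limit. The force reading only comes at the end of each call, so I did not see the sound breaker's roughly 4 N peak; I judged its snap from the pictures.
- **Last checks:** the final picture shows the sound breaker standing pressed in and the other in the tray. The open gripper was 0.216 m above the bench, touching nothing. I did not re-measure the sound breaker's position after pressing it, but it showed no visible shift. No check failed or disagreed.

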